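# Rock the spouted tub to pour its ball feet into the tray

## Robot

A 7-joint arm with a two-finger parallel gripper is mounted at the origin on the work surface. World frame = base frame: x ahead of the robot, y to its left, z up, the work surface at z = 0. Lengths are in m, angles in rad, forces in N, time in s.
With the tool pointing down it reaches from about 0.4 to 0.85 m from the base axis. Payload 10.4 kg.
Tool frame: the origin (TCP) lies midway between the tips of the shut fingers; the grasp point (between the pads) lies manip.hold_point_z behind it (manip.hold_point_z is the distance from the TCP to the grasp point, in m); z points along the fingers, y is the line along which they close (so a half turn about z gives the same grasp; the last joint's range is limited). The gripper opens to 85 mm and grips with 20 to 120 N. Pads are 22 mm wide; open, the fingers measure 114 mm over their backs; the gripper's body (76 mm by 85 mm) begins 54 mm behind the grasp point. The pads swing forward as they close: fully open they stand 13 mm farther back than shut.
Start: joints at [-0.023, 0.332, -0.065, 1.46, 0.022, 1.35, -0.088], TCP at [0.625, 0, 0.231] pointing down, gripper open.
Joint ranges: [-2.6, 2.6], [-0.5, 2.12], [-1.47, 1.34], [0.16, 2.42], [-1.27, 4.41], [0.06, 2.06], [-2.6, 2.6]. Speed limits (rad/s): [2.22, 2.22, 2.79, 2.79, 3.14, 3.14, 3.14].

## Interface

Orientations are given as a unit quaternion [w, x, y, z].
In Python, from cell import manip, grab_frame, models gives the robot as it stands. Calls block until the motion is done:
- manip.reach(position, orientation): joint-space move of the TCP to a pose.
- manip.move_l(position, attitude=None, v=0.15, f_stop=None): straight line of the TCP; attitude=None keeps the orientation; v is the mean speed in m/s. With f_stop (N) it stops when the force on the tool has changed by that much, and returns True; else False.
- manip.move_j(angles): joint-space move.
- manip.gripper_to(opening, f_grip=None): finger opening in m; f_grip is the grip in N (None keeps the last); returns when the fingers have stopped.
- manip.dwell(seconds).
- manip.ik(position, orientation): joint angles nearest the present ones, or None.
- grab_frame(name): name is "scene" or "side" or "wrist"; returns a dict with "color" (480x640x3 uint8, red, green, blue), "fx", "fy", "cx", "cy" (pixels), "k1" (the pictures are not rectified: a ray, as slopes to the right and down, at radius r is drawn at 1 + k1 r^2 times it, then the intrinsics apply), "R" (3x3) and "t" (3): a world point X has camera coordinates R X + t. Camera axes: x right, y down, z forward; pixel columns grow to the right and rows downward; lengths in m; the calibration is good to about 2 mm. A picture is of the moment at which its call begins. There is no depth.
A pose or a line that the arm cannot do raises manip.MotionError and nothing moves.
- manip.hand_in(): hands the job in; it is judged then, once.
Trained networks look in a picture, given as the dict that the camera call returned (one of the last four; its "shot" number tells which), for a name from the list of things; names that differ only in an ending like _2 or _b are one class to them, and where a whole thing is asked for, a point or a joint stands for the part that bears it (a point fixed in the world has none). Each returns a list of dicts, best first, with "confidence" (0 to 1); they miss things now and then, are a little off and sometimes report something else, mostly with a low value. They report only what shows in the picture. A call takes as long as a camera call.
- models.boxes_of(picture, query): "xyz" ([x, y, z] in m, in the coordinates of the camera as it stood for that picture, good to about 4 mm: the middle of the surface that is visible of it).
Readings, each from a call of its own:
- manip.read_time_s(): time.
- manip.read_joint_pos(): joint angles.
- manip.read_qd(): joint speeds.
- manip.read_tau(): joint torques, N m.
- manip.read_eef_pos(): TCP position.
- manip.read_orientation(): TCP orientation.
- manip.read_ft_force(): force on the tool from outside, world axes, zero at the start.
- manip.read_wrist_torque(): the same for the moment, N m.
- manip.read_gripper_width(): finger opening in m.
- manip.read_gripper_force(): force on a finger pad.
Only numpy, scipy, OpenCV 4.12 (cv2) and the standard library are available. Lean on these libraries where they do the work, as an engineer would, in place of code of your own. Each camera call takes 0.05 s, during which the arm holds its last target. There are 200 camera calls.

## Task

The heavy steel tub with the sloping spout stands on the low plywood step with two turned wooden ball feet in it. Take it by the bar at its back and, without lifting it off the step, rock it forward on its front bottom edge until both balls have rolled over the spout into the open wooden tray in front of the step; don't pick the balls out. Then rock the tub back so that it stands upright on the step where it was, and let go.

Things in the scene. Friction and masses are not known exactly. Their poses are not given: they have to be found in the camera images.
- tub: Loose steel tub, 0.7-0.95 kg, on a fixed step 80 mm high. Origin: middle of front bottom edge (the rocking edge), 8-20 mm behind the step's front; x forward (pouring), y left, z up. Base x -100..0, y +-55 mm; walls 5 thick, 105 high. Front upright for 20 mm, then slopes out at 45 deg to the lip at x 70, z 90. Balls roll out past about 45 deg; 65 deg empties it, clear of step and tray.
- tub_bar (a point): Middle of the tub's fixed handle, a round steel bar 12 mm thick and 100 mm long along the tub's y, at x -130, z 145 mm in the tub's frame: behind and above the rear rim, on side arms at y +-50 mm, nothing else within 30 mm. Axes as the tub's. Pinched from above at about 15 N it turns between the pads, so a downward gripper can carry it round the arc. Rocking takes 2 to 5 N here.
- tray: Open rectangular wooden tray, fixed to the bench just in front of the step. Origin: middle of its underside. 200 mm along its x (pouring direction, roughly), 180 mm along its y, 50 mm high, walls 6 mm, floor 6 mm thick. Its near wall is 10 to 25 mm in front of the step.
- ball_a: Turned wooden ball foot, 40 mm diameter, about 24 g, lying loose in the tub at the start. Origin: its centre.
- ball_b: The second ball foot, the same as the first, lying beside it in the tub. Origin: its centre.

How it is judged:
On the way, in this order (a step that is already met when the one before it is completed fails the run):
1. the tub is rocked forward by more than 35 degrees (angle between tub's own z axis and vertical above 0.61 rad), for 0.1 s.
2. both balls lie in the tray (x of ball_a in the frame of tray between -0.095 and 0.095 m and y of ball_a in the frame of tray between -0.085 and 0.085 m and z of each of ball_a, ball_b in the frame of tray below 0.045 m and x of ball_b in the frame of tray between -0.095 and 0.095 m and y of ball_b in the frame of tray between -0.085 and 0.085 m), for 0.2 s.
At the end, for the whole second after the job is handed in: Both balls lie inside the tray, on its floor; the tub stands upright (within 6 degrees) and still on the step, its front bottom edge within 30 mm of where it began (all of step 2 and angle between tub's own z axis and vertical below 0.1 rad and distance of tub from where it was at the start of the episode below 0.03 m and linear speed of tub below 0.02 m/s); the robot touches nothing.
It fails at once if the tub is lifted: its front bottom edge rises more than 25 mm above the step (height (world z) of tub above 0.105 m).
It fails at once if the tub falls or is pushed off the step (height (world z) of tub below 0.06 m).
It fails at once if the fingers handle a ball (more than 2 N) (contact force between the fingers and ball_a above 2 N or contact force between the fingers and ball_b above 2 N).
It also fails if it takes over 59 s, if anything falls off the work surface, if the arm or the gripper's body presses on something with over 40 N, if the wrist force passes 120 N, or if a joint passes its speed limit or range.

## Working session

There is one attempt and no reset: what is moved stays moved. The work goes in short steps, each a Python script; the robot and the scene stay as the last script left them, time stands still between calls to the robot, and variables do not carry over. Pictures are saved under pics/ and viewed, at most 10 in all, crops included, and the job is handed in when it is done.

```bash
ls; mkdir -p pics; python3 - <<'E'
from cell import manip, grab_frame, models
import cv2, numpy as np
print(manip.read_time_s(), manip.hold_point_z, manip.read_eef_pos(), manip.read_orientation())
for n in ("scene","side","wrist"):
    f=grab_frame(n); cv2.imwrite(f"pics/{n}0.png",f["color"][:,:,::-1])
    print(n,f["fx"],f["fy"],f["cx"],f["cy"],f["k1"],"cam at",(-f["R"].T@f["t"]).round(3))
    for q in ("tub","tub_bar","tray","ball_a"):
        for d in models.boxes_of(f,q)[:3]:
            print(n,q,round(d["confidence"],2),(f["R"].T@(np.array(d["xyz"])-f["t"])).round(4))
E
```

```text
cell.py
pics
0.0 0.0187 [6.24616606e-01 2.04356352e-05 2.30528327e-01] [-4.77101153e-04  7.07087473e-01  7.07125742e-01 -5.12314812e-04]
scene 510.84523001467454 510.84523001467454 318.99811413376966 242.4965991315319 -0.09196540252725853 cam at [ 1.105 -0.033  0.582]
scene tub 0.87 [0.5859 0.1862 0.1579]
scene tub_bar 0.68 [0.5814 0.1908 0.1638]
scene tray 0.71 [0.6515 0.0232 0.0054]
scene ball_a 0.55 [0.5732 0.1703 0.1249]
side 581.1020271836162 581.1020271836162 312.4780934742304 237.2942387502346 0.0528002287363988 cam at [ 0.296 -0.235  0.695]
side tub 0.78 [0.5797 0.1848 0.1548]
side tub_bar 0.73 [0.6029 0.1904 0.1218]
side tub_bar 0.6 [0.5856 0.1851 0.1572]
side tray 0.96 [0.6509 0.0256 0.0066]
side ball_a 0.71 [0.6002 0.1884 0.1244]
wrist 410.82688587064683 410.82688587064683 334.00721628032557 238.94687367892598 -0.09250853024324106 cam at [0.626 0.075 0.373]
wrist tub 0.75 [0.5981 0.1078 0.1569]
wrist tub_bar 0.85 [0.5999 0.1057 0.1599]
wrist tray 0.71 [0.6685 0.0146 0.0069]
```

View pics/scene0.png

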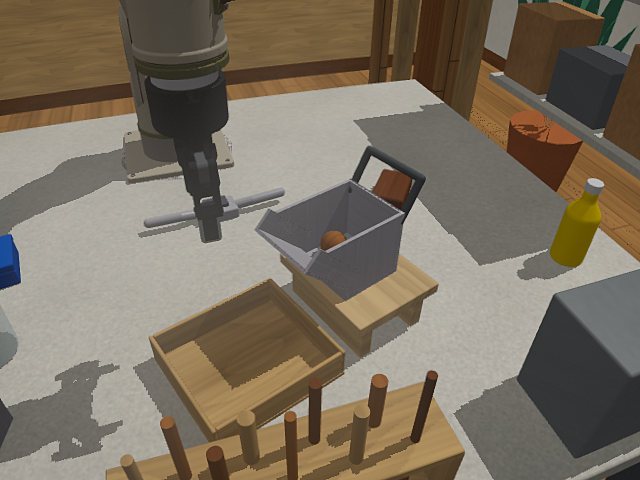

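View pics/side0.png

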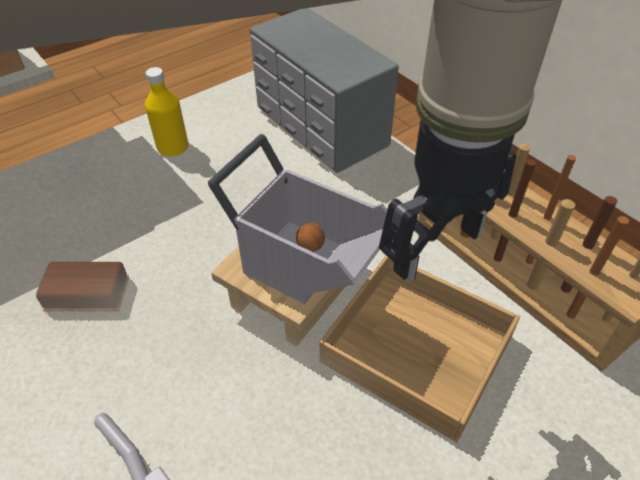

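The scene view shows the tub with its bar from (370,150) to (423,180), its lip at (258,220)–(308,270), and the tray at lower left. In the side view the bar runs (212,183)–(263,138) and the rear rim (240,213)–(286,174). The tub pours roughly towards world −y. I'll fit its pose to these corners and overlay the result.

```bash
cat > h.py <<'E'
from cell import manip, grab_frame, models
import cv2, numpy as np
from scipy.optimize import least_squares
def project(f,X):
    K=np.array([[f["fx"],0,f["cx"]],[0,f["fy"],f["cy"]],[0,0,1]])
    return cv2.projectPoints(np.asarray(X,float).reshape(-1,3),cv2.Rodrigues(f["R"])[0],f["t"],K,np.array([f["k1"],0,0,0]))[0][:,0]
def world(p,X):
    c,s=np.cos(p[2]),np.sin(p[2]); X=np.asarray(X,float).reshape(-1,3)
    return X@np.array([[c,s,0],[-s,c,0],[0,0,1]])+[p[0],p[1],p[3]]
BAR=[[-.13,-.05,.145],[-.13,.05,.145]]; LIP=[[.07,-.055,.09],[.07,.055,.09]]; RIM=[[-.1,-.055,.105],[-.1,.055,.105]]
E
python3 - <<'E'
from h import *
fs={n:grab_frame(n) for n in("scene","side")}
obs={"scene":(BAR+LIP+RIM,[[370,150],[423,180],[258,221],[307,271],[352,183],[403,212]]),
     "side":(BAR+LIP[:1]+RIM,[[212,183],[263,138],[343,277],[240,213],[286,174]])}
def res(p): return np.concatenate([(project(fs[n],world([*p,.08],X))-u).ravel() for n,(X,u) in obs.items()])
r=least_squares(res,[.59,.14,-1.57],loss="soft_l1",f_scale=2.,x_scale=[.01,.01,.05])
print(r.x, np.degrees(r.x[2])); print(res(r.x).reshape(-1,2).round(1).tolist())
p=[*r.x,.08]
ims=[]
for n,f in fs.items():
    im=cv2.resize(f["color"][:,:,::-1].copy(),None,fx=3,fy=3)
    allp=BAR+LIP+RIM+[[0,-.055,0],[0,.055,0],[-.1,-.055,0],[-.1,.055,0],[-.13,0,.145]]
    U=(project(f,world(p,allp))+.5)*3
    for u in U: cv2.circle(im,tuple(u.astype(int)),3,(0,255,0),-1)
    c=U.mean(0).astype(int); x0,y0=max(c[0]-300,0),max(c[1]-270,0); ims.append(im[y0:y0+540,x0:x0+600])
cv2.imwrite("pics/fit.png",cv2.resize(np.hstack(ims),None,fx=.66,fy=.66)); np.save("p.npy",p)
print("bar",world(p,[-.13,0,.145]))
E
```

```text
[ 0.59817732  0.15017076 -1.23994141] -71.04340961561789
[[2.5, -1.0], [0.3, -1.3], [-2.7, 6.4], [-2.5, 1.2], [1.0, -5.5], [3.5, 0.7], [0.2, -1.6], [-0.4, -0.3], [7.9, 7.8], [-7.1, 4.0], [-0.8, -6.5]]
bar [[0.5559466  0.27312021 0.225     ]]
```

View pics/fit.png

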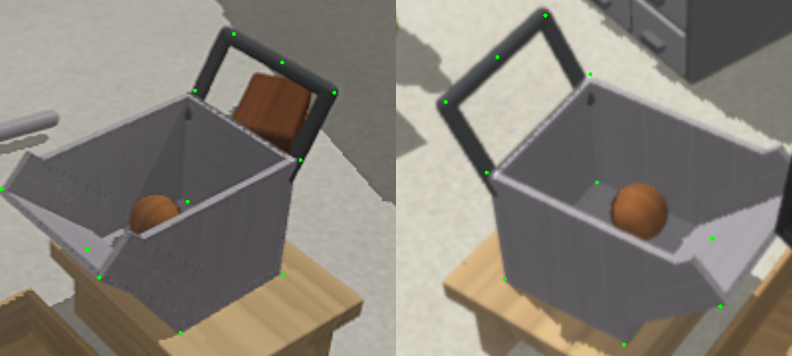

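The bar and base corners match within about 2 px. The rim and lip clicks were coarser, so I'll refit with better readings from this crop and then go to the bar.

```bash
cat >> h.py <<'E'
from scipy.spatial.transform import Rotation as Ro
def quat(yaw):  # tool down, tool y along yaw
    y=np.array([np.cos(yaw),np.sin(yaw),0]); z=np.array([0,0,-1.]); x=np.cross(y,z)
    q=Ro.from_matrix(np.c_[x,y,z]).as_quat(); return q[[3,0,1,2]]
def bar_at(p,deg):
    a=np.radians(deg); X=np.array([-.13*np.cos(a)+.145*np.sin(a),0,.13*np.sin(a)+.145*np.cos(a)])
    return world(p,X)[0]
H=np.array([0,0,manip.hold_point_z])
def snap(name,*cams):
    cv2.imwrite(f"pics/{name}.png",cv2.resize(np.hstack([grab_frame(c)["color"][:,:,::-1] for c in cams]),None,fx=.62 if len(cams)>1 else 1,fy=.62 if len(cams)>1 else 1))
E
python3 - <<'E'
from h import *
fs={n:grab_frame(n) for n in("scene","side")}
p0=np.load("p.npy")
F=[[0,-.055,0],[0,.055,0],[-.1,-.055,0],[-.1,.055,0]]
d={"scene":(BAR+RIM+LIP+[F[1],F[3]],[[0,0],[0,0],[-5,6],[-4,0],[0,0],[0,0],[2,1],[-2,-2]]),
   "side":(BAR+RIM+LIP[:1]+[F[0],F[2]],[[0,0],[0,0],[8,3],[2,4],[-2,0],[-2,1],[2,2]])}
obs={n:(X,project(fs[n],world(p0,X))+np.array(u)/1.98) for n,(X,u) in d.items()}
def res(p): return np.concatenate([(project(fs[n],world([*p,.08],X))-u).ravel() for n,(X,u) in obs.items()])
r=least_squares(res,p0[:3],x_scale=[.01,.01,.05]); p=np.array([*r.x,.08]); np.save("p.npy",p)
print(p0,p,np.abs(res(r.x)).max()); q=quat(p[2]); b=bar_at(p,0); print("bar",b)
for a in (0,20,40,65): print(a,bar_at(p,a).round(3),manip.ik(bar_at(p,a)-H,q))
up=manip.read_eef_pos(); up[2]=.34; manip.move_l(up)
manip.reach([b[0],b[1],.34],q); manip.gripper_to(.06,20)
print(manip.read_ft_force())
print("stop",manip.move_l(b-H,v=.1,f_stop=6),manip.read_eef_pos(),manip.read_time_s())
snap("pre","scene","side")
E
```

```text
[ 0.59817732  0.15017076 -1.23994141  0.08      ] [ 0.59838458  0.14919267 -1.23779814  0.08      ] 3.508904859072743
bar [0.55589045 0.27205133 0.225     ]
0 [0.556 0.272 0.225] [-0.47995628  0.33260358 -0.06185931  1.51227109  0.02096482  1.29736552
 -1.78189353]
20 [0.575 0.218 0.261] [-0.41344385  0.3028844  -0.02908194  1.47572657  0.00886377  1.36311
 -1.68082854]
40 [0.596 0.155 0.275] [-0.3385117   0.2992721   0.01224541  1.45187984 -0.00366967  1.39046302
 -1.56395048]
65 [0.623 0.077 0.259] [-0.24445919  0.33157037  0.06308255  1.4440048  -0.02095815  1.36667344
 -1.41835338]
[-0.35095204  0.49962511  0.07471923]
stop False [0.55619604 0.27224767 0.20700736] 5.1833
```

View pics/pre.png

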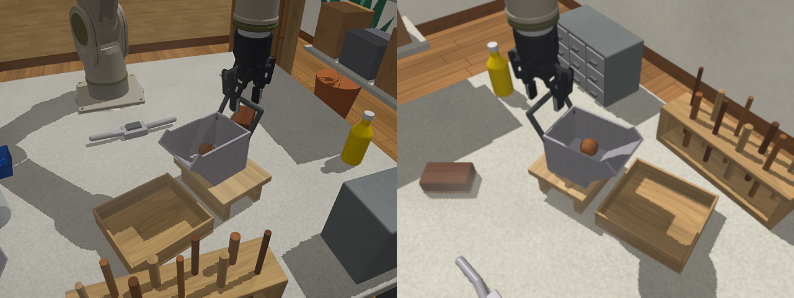

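The fingers straddle the middle of the bar in both views: about (250,105) in the left half and (545,100) in the right. I'll grip gently, then rock 12° and check.

```bash
cat >> h.py <<'E'
def arc(p,g0,angs,v=.06):
    b0=bar_at(p,0)
    for a in angs: manip.move_l(g0+bar_at(p,a)-b0,v=v)
E
python3 - <<'E'
from h import *
p=np.load("p.npy")
manip.gripper_to(0,20); g0=manip.read_eef_pos(); np.save("g0.npy",g0)
print(manip.read_gripper_width(),manip.read_gripper_force(),manip.read_ft_force(),g0)
for a in (4,8,12):
    arc(p,g0,[a]); print(a,manip.read_gripper_width(),manip.read_ft_force().round(1))
print(manip.read_time_s()); snap("t12","scene","side")
E
```

```text
0.011158239999336668 19.536296725273132 [ 1.00643522 -2.031437    2.2776106 ] [0.55617358 0.27160843 0.20645331]
4 0.011061581377987333 [ 0.3  2.3 -1. ]
8 0.01107972363562064 [0.7 3.5 0.5]
12 0.01112656970530181 [0.7 5.1 3.3]
6.9083
```

View pics/t12.png

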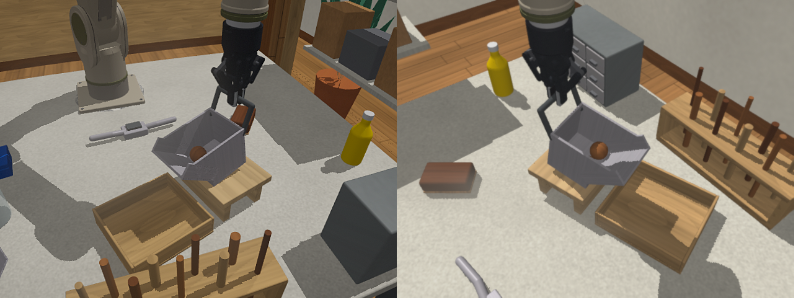

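The tub is pivoting on its edge (bar at about (235,100) left and (550,105) right), both ball and tub are moving as planned, and the forces are small. I'll carry on to 66° and watch the force as it goes.

```bash
python3 - <<'E'
from h import *
p=np.load("p.npy"); g0=np.load("g0.npy")
for a in list(range(17,66,6))+[66]:
    arc(p,g0,[a],v=.05); f=manip.read_ft_force(); print(a,manip.read_gripper_width().__round__(4),f.round(1))
    if np.linalg.norm(f)>30: print("STOP"); break
manip.dwell(1.0); print(manip.read_time_s()); snap("t65","scene","side")
for n in("scene","side"):
    f=grab_frame(n)
    for d in models.boxes_of(f,"ball_a")[:3]: print(n,d["confidence"],(f["R"].T@(np.array(d["xyz"])-f["t"])).round(3))
E
```

```text
17 0.0108 [1.2 6.2 5. ]
23 0.0112 [1.3 4.5 5.3]
29 0.0115 [1.3 2.7 4.9]
35 0.0111 [1.3 3.3 3.1]
41 0.011 [2.  1.6 0.7]
47 0.0114 [2.7 1.8 1.7]
53 0.011 [1.3 0.1 1.9]
59 0.0106 [ 1.9  1.2 -0.5]
65 0.0114 [1.3 0.4 0.6]
66 0.0108 [1.3 1.3 0.1]
13.2167
scene 0.89 [0.591 0.11  0.129]
side 0.62 [0.594 0.097 0.14 ]
side 0.52 [0.627 0.123 0.127]
```

View pics/t65.png

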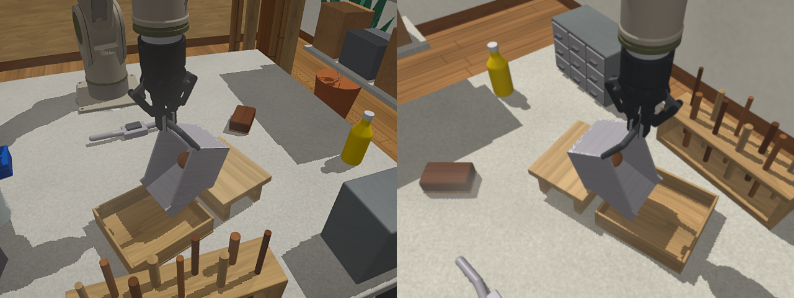

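Both balls still seem to be in the tub, with one visible at (183,158) on the left and (615,160) on the right. I need a zoom and an estimate of the real tilt.

```bash
python3 - <<'E'
from h import *
p=np.load("p.npy"); ims=[]
print(manip.read_eef_pos()-(bar_at(p,66)-H))
a=np.radians(66); R=np.array([[np.cos(a),0,np.sin(a)],[0,1,0],[-np.sin(a),0,np.cos(a)]])
P=np.array(BAR+LIP+RIM+[[0,-.055,0],[0,.055,0],[-.1,-.055,0],[-.1,.055,0]])@R.T
for n in("scene","side"):
    f=grab_frame(n); U=project(f,world(p,P)); im=f["color"][:,:,::-1].copy()
    im=cv2.resize(im,None,fx=3,fy=3,interpolation=cv2.INTER_CUBIC)
    for u in (U+.5)*3: cv2.circle(im,tuple(u.astype(int)),3,(0,255,0),-1)
    c=(U.mean(0)*3).astype(int); ims.append(im[c[1]-270:c[1]+270,max(c[0]-270,0):c[0]+270])
cv2.imwrite("pics/z65.png",cv2.resize(np.hstack(ims),None,fx=.74,fy=.74))
E
```

```text
[ 0.00028004 -0.00043477  0.00010594]
```

View pics/z65.png

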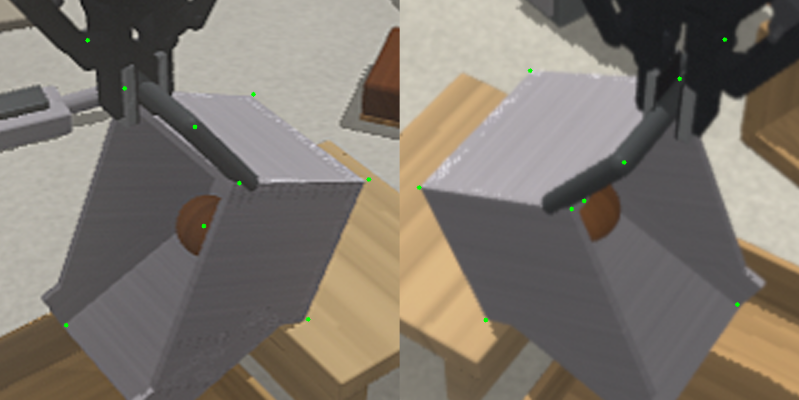

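The overlay shows the base and rim corners at the predicted positions, so the tilt really is about 66°. A ball is sitting at about (200,225) at the top of the chute. I'll check whether it is moving, then tilt a little further.

```bash
cat >> h.py <<'E'
def balls():
    for n in("scene","side","wrist"):
        f=grab_frame(n)
        for d in models.boxes_of(f,"ball_a")[:3]:
            if d["confidence"]>.3:
                w=f["R"].T@(np.array(d["xyz"])-f["t"]); print(" ",n,round(d["confidence"],2),w.round(3),project(f,w)[0].round())
E
python3 - <<'E'
from h import *
p=np.load("p.npy"); g0=np.load("g0.npy")
balls(); manip.dwell(1); balls()
for a in (70,74):
    arc(p,g0,[a],v=.05); manip.dwell(.7); print(a,manip.read_time_s(),manip.read_ft_force().round(1)); balls()
snap("t74","scene","side")
E
```

```text
scene 0.9 [0.594 0.111 0.127] [293. 257.]
  side 0.76 [0.628 0.126 0.126] [356. 254.]
  scene 0.86 [0.593 0.11  0.126] [293. 257.]
  side 0.57 [0.624 0.123 0.126] [354. 257.]
70 16.3417 [ 2.1 -1.5  3.3]
  scene 0.94 [ 0.691 -0.042  0.041] [201. 379.]
  scene 0.88 [ 0.654 -0.065  0.038] [180. 363.]
  side 0.89 [ 0.636 -0.063  0.043] [458. 389.]
  side 0.7 [ 0.677 -0.048  0.04 ] [472. 364.]
  wrist 0.96 [ 0.643 -0.057  0.037] [468. 235.]
  wrist 0.59 [ 0.683 -0.038  0.038] [467. 186.]
74 17.7667 [ 3.1 -1.3  4.6]
  scene 0.84 [ 0.693 -0.044  0.039] [200. 382.]
  scene 0.67 [ 0.655 -0.06   0.037] [184. 363.]
  side 0.63 [ 0.635 -0.065  0.041] [459. 391.]
  wrist 0.62 [ 0.684 -0.04   0.04 ] [459. 187.]
  wrist 0.57 [ 0.642 -0.054  0.039] [454. 238.]
```

View pics/t74.png

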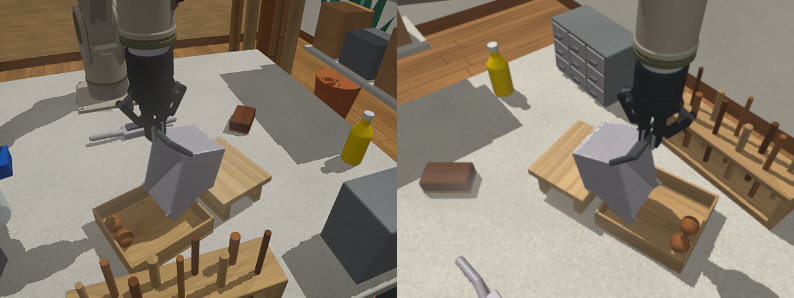

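Both balls are lying in the tray, at (113,222) and (124,238) in the left half. Now I'll rock the tub back.

```bash
python3 - <<'E'
from h import *
p=np.load("p.npy"); g0=np.load("g0.npy")
for a in list(range(68,7,-6))+[5,2,0]:
    arc(p,g0,[a],v=.06 if a>8 else .03); f=manip.read_ft_force(); print(a,f.round(1))
    if np.linalg.norm(f)>30: print("STOP"); break
print(manip.read_time_s(),manip.read_gripper_width()); balls()
U=["scene","side"]; ims=[]
for n in U:
    f=grab_frame(n); im=f["color"][:,:,::-1].copy()
    for u in project(f,world(p,BAR+LIP+RIM+[[0,.055,0],[-.1,.055,0],[0,-.055,0],[-.1,-.055,0]])): cv2.circle(im,tuple(u.round().astype(int)),2,(0,255,0),-1)
    ims.append(im[90:440,100:500])
cv2.imwrite("pics/back.png",np.hstack(ims))
E
```

```text
68 [ 3.  -1.4  1.8]
62 [ 1.9 -2.3  2.8]
56 [ 1.6 -1.1  1.1]
50 [ 1.9 -0.2  1.1]
44 [2.4 0.2 1.2]
38 [1.7 1.2 0. ]
32 [1.5 0.1 0.8]
26 [1.3 1.3 0.4]
20 [1.2 1.1 0.9]
14 [ 0.8  1.  -0.6]
8 [ 0.9  0.4 -1.6]
5 [ 0.9  1.4 -1.4]
2 [ 0.1  2.5 -0. ]
0 [-0.9 -2.2  5.5]
25.275 0.010681222669904183
  scene 0.75 [ 0.654 -0.062  0.04 ] [181. 361.]
  scene 0.65 [ 0.692 -0.044  0.04 ] [200. 381.]
  side 0.97 [ 0.637 -0.063  0.048] [460. 387.]
  side 0.65 [ 0.677 -0.045  0.039] [470. 362.]
  wrist 0.64 [0.7   0.086 0.008] [597. 119.]
```

View pics/back.png

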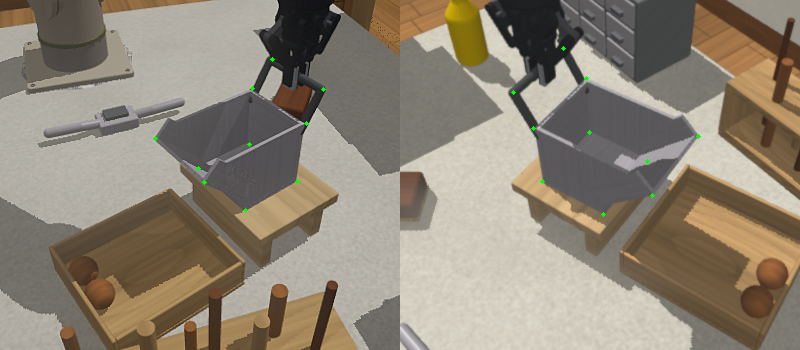

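The tub is upright and empty, and all overlay points sit on its original corners. Both balls are in the tray, at (84,270) and (101,293). I'll release, retreat, check and hand in.

```bash
python3 - <<'E'
from h import *
g=np.load("g0.npy")
manip.gripper_to(.055); manip.dwell(.3); print(manip.read_ft_force().round(1))
manip.move_l(g+[0,0,.15],v=.1); manip.dwell(.5)
print(manip.read_gripper_width(),manip.read_eef_pos(),manip.read_time_s()); balls()
p=np.load("p.npy"); ims=[]
for n in("scene","side"):
    f=grab_frame(n); im=f["color"][:,:,::-1].copy()
    for u in project(f,world(p,BAR+LIP+RIM)): cv2.circle(im,tuple(u.round().astype(int)),2,(0,255,0),-1)
    ims.append(im[90:440,100:500])
cv2.imwrite("pics/rel.png",np.hstack(ims))
E
```

```text
[ 0.1 -0.8  0.8]
0.05511415181436317 [0.55614705 0.27162109 0.35644844] 28.6167
  scene 0.96 [ 0.693 -0.045  0.039] [199. 382.]
  scene 0.65 [ 0.651 -0.062  0.038] [181. 360.]
  side 0.93 [ 0.675 -0.05   0.045] [473. 363.]
  side 0.76 [ 0.635 -0.062  0.042] [457. 389.]
  wrist 0.63 [ 0.68  -0.034  0.039] [614. 171.]
```

View pics/rel.png

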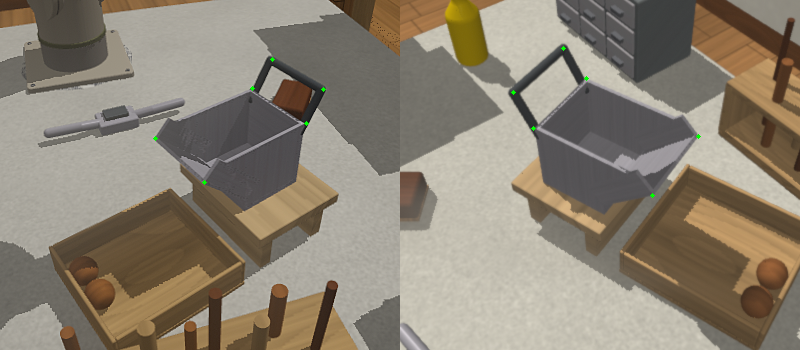

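The tub stands upright on its original corners, the gripper is clear, and both balls are on the tray floor.

```bash
python3 -c "
from cell import manip
print(manip.hand_in())"
```

```text
the job is handed in; nothing more can be done
None
```

The job is handed in at about 29 s on the robot's clock: both balls rolled out into the tray once the tub was rocked to about 70° (they had not moved at 66°), and the tub is back upright where it started, released, with the gripper clear.

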